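Sort the lens-room spares into their trays

TASK

Sort the five loose spares on the lighthouse control shelf: both glass samples (green and red) into the white tray, both knurled metal spacers (aluminium and brass) into the blue tray, and the brown bakelite lamp holder into the yellow tray. Leave each one standing upright on its tray's floor and released, and neither press the red button nor shift the dial indicator.

Things in the scene. Friction and masses are not known exactly. Their poses are not given: they have to be found in the camera images.
- green_glass_mid (a point): bottle-green sector-light glass sample, a solid round puck 44 mm in diameter and 36 mm tall with upright sides up to 30 mm and a slightly domed top, about 0.14 kg, standing loose on the shelf; this point is its centre, 18 mm above its underside; z is its upright axis
- red_glass_mid (a point): ruby-red sector-light glass sample, a solid round puck 44 mm in diameter and 36 mm tall with upright sides up to 30 mm and a slightly domed top, about 0.14 kg, standing loose on the shelf; this point is its centre, 18 mm above its underside; z is its upright axis
- alu_spacer_mid (a point): knurled aluminium lens spacer, a silvery tube 44 mm outside, 30 mm inside and 38 mm tall, standing loose on end on the shelf, about 0.09 kg; this point is its centre (in the bore), 19 mm above its underside; z is its upright axis
- brass_spacer_mid (a point): knurled brass lens spacer, a yellow-gold tube 36 mm outside, 24 mm inside and 44 mm tall, standing loose on end on the shelf, about 0.2 kg; this point is its centre (in the bore), 22 mm above its underside; z is its upright axis
- lamp_holder_mid (a point): dark brown bakelite lamp holder with a brass contact ring in its top: a foot flange 48 mm in diameter and 6 mm thick, above it a straight round body 36 mm in diameter up to 48 mm in height, about 0.09 kg, standing loose upright on the shelf; this point is its centre, 24 mm above its underside; z is its upright axis
- tray_white: fixed shallow white enamelled tray for the glass samples: 130 mm (its x) by 170 mm (its y, the long side) by 18 mm high outside, walls and floor 4 mm thick, open at the top; origin at the centre of its underside on the shelf, z up; turned at most 0.25 rad from the world axes. The inner floor is 122 by 162 mm, 4 mm above the shelf
- tray_blue: fixed shallow blue enamelled tray for the metal spacers: 130 mm (its x) by 170 mm (its y, the long side) by 18 mm high outside, walls and floor 4 mm thick, open at the top; origin at the centre of its underside on the shelf, z up; turned at most 0.25 rad from the world axes. The inner floor is 122 by 162 mm, 4 mm above the shelf
- tray_yellow: fixed shallow yellow enamelled tray for the lamp holder: 130 mm (its x) by 170 mm (its y, the long side) by 18 mm high outside, walls and floor 4 mm thick, open at the top; origin at the centre of its underside on the shelf, z up; turned at most 0.25 rad from the world axes. The inner floor is 122 by 162 mm, 4 mm above the shelf
- button_top (a point): bystander: middle of the top of the red mushroom push button (40 mm wide, 6 mm travel, 6 N to press) on the low grey steel control panel, 260 by 110 mm and 40 mm high, fixed to the robot's left of the trays; a slim brass gauge pin stands on the same panel, its top 66 mm above the shelf
- dial: bystander: loose chrome dial indicator lying on its back to the robot's right, 58 mm in diameter, 24 mm thick, white face up, its thin stem reaching 76 mm from the centre along its own -x; origin at the centre of its underside

How it is judged:
By the outcome, as a careful person would: the job done as asked, in the order asked, and still so for the second after the job is handed in, with the robot touching nothing.
It also fails if it takes over 109 s, if anything falls off the work surface, if the arm or the gripper's body presses on something with over 40 N, if the wrist force passes 120 N, or if a joint passes its speed limit or range.

ROBOT

A 6-joint arm with a two-finger parallel gripper is mounted at the origin on the work surface. World frame = base frame: x ahead of the robot, y to its left, z up, the work surface at z = 0. Lengths are in mm, angles in rad, forces in N, time in s.
With the tool pointing down it reaches from about 250 to 850 mm from the base axis. Payload 12.5 kg.
Tool frame: the origin (TCP) lies at the very end of the fingers, on their centre line; the grasp point (between the pads) lies 19 mm behind it (manip.grip_depth is the z of the grasp point in the tool frame, in mm); z points along the fingers, y is the line along which they close (so a half turn about z gives the same grasp; the last joint's range is limited). The gripper opens to 93 mm and grips with 3 to 60 N. Pads are 15 mm wide; open, the fingers measure 128 mm over their backs; the gripper's body (75 mm by 188 mm) begins 65 mm behind the grasp point.
Start: joints at [-1.257, 0.351, 1.652, -0, 1.139, -0.085], TCP at [213.589, -506.817, 218.633] pointing down, gripper open.
Joint ranges: [-2.75, 2.75], [-0.79, 2.1], [0.01, 2.65], [-1.57, 4.71], [0.07, 3.14], [-2.87, 2.87]. Speed limits (rad/s): [2.22, 2.22, 2.79, 3.14, 3.14, 3.14].

INTERFACE

Orientations are given as a unit quaternion [x, y, z, w].
In Python, from bench import manip gives the robot as it stands. The module is installed in compiled form; this text tells all that it offers.
- The arm moves only by the tool move_arm, never from a script. Its arguments are lists of equal length, an entry for each row: "rot": the turn, a rotation vector about the world's x, y, z in rad, a list of three; "travel": the shift along the world's x, y, z in cm, a list of three; "claw": the opening, from 0 (shut) to 1 (fully open). A call has exactly 10 rows; each row is the pose to reach, as a shift and turn from the pose commanded when the call began; what a row does not reach only later rows make up. A row lasts 1/10 s, in which the tool goes at most 50 mm and 8.59 degrees, less where a joint would pass 70% of its speed; a pose out of reach is approached as far as the arm can. A call with a gripper value outside its range is refused whole. The fingers move at their own pace and stop on an object; "squeeze" is the grip in N (left out, the last holds). Time passes only in rows, so rows that repeat a pose let the fingers close, or fill a call up. It gives the time, the measured TCP pose, the force, the opening and the grip force at its end, in the units of the state.
- manip.observe(): the state, without advancing time (a new reading comes with each control period).
- manip.read_camera(name): name is "scene" or "top" or "wrist"; returns a dict with "frame" (400x640x3 uint8, blue, green, red), "depth" (400x640 float32, mm along the optical axis (not along the pixel's ray), 0 where there is no reading), "fx", "fy", "cx", "cy" (pixels), "xyz" and "orientation" of the camera in the world. Camera axes: x right, y down, z forward; pixel columns grow to the right and rows downward; lengths in mm; the calibration is good to about 2 mm. The wrist camera is an equidistant fisheye: a pixel r from the principal point sees the ray r / f radians off the axis. A picture is of the moment at which its call begins.
- manip.hand_in(): hands the job in; it is judged then, once.
The state is a dict: "t": time; "joint_positions": joint angles; "joint_velocities": joint speeds; "effort": joint torques, N m; "eef_pos": TCP position; "orientation": TCP orientation; "ft_force": force on the tool from outside, world axes, zero at the start; "wrist_torque": the same for the moment, N m; "width": opening from 0.0 (shut) to 1.0 (fully open); "grasp_force": force on a finger pad.
Only numpy, scipy, OpenCV 4.12 (cv2) and the standard library are available. Lean on these libraries where they do the work, as an engineer would, in place of code of your own. Each camera call takes 0.05 s, during which the arm holds its last target. There are 200 camera calls.

## Working session

There is one attempt and no reset: what is moved stays moved. The work goes in short steps, Python scripts to look and compute and a tool call to move; the robot and the scene stay as the last step left them, time stands still between calls to the robot, and variables do not carry over. Pictures are saved under pics/ and viewed, at most 14 in all, crops included, and the job is handed in when it is done.

Besides the shell and the picture viewer there is one more tool, called in YAML: its name, and indented under it one key for each argument. move_arm: Moves the arm, as the interface text tells. Its arguments: {"type":"object","properties":{"rot":{"type":"array","items":{"type":"array","items":{"type":"number"}}},"travel":{"type":"array","items":{"type":"array","items":{"type":"number"}}},"claw":{"type":"array","items":{"type":"number"}},"squeeze":{"type":"number"}},"required":["rot","travel","claw"]}

```bash
mkdir -p pics; python3 - <<'E'
from bench import manip
import cv2,numpy as np,pickle
print(manip.observe()); print(manip.grip_depth)
for n in("top","scene"):
    c=manip.read_camera(n); pickle.dump(c,open(n+".pkl","wb")); cv2.imwrite(f"pics/{n}0.png",c["frame"])
    print(n,{k:c[k] for k in c if k not in("frame","depth")})
E
```

```text
{'t': 0.0, 'joint_positions': array([-1.25661751e+00,  3.51216786e-01,  1.65237771e+00, -1.13842647e-05,
        1.13907087e+00, -8.45921248e-02]), 'joint_velocities': array([ 2.90443440e-04, -1.02452886e-04, -2.74447110e-05,  9.38317620e-05,
       -1.32377391e-05,  5.49813917e-04]), 'effort': array([ 1.13871854e-03, -4.97317135e+01, -2.85250890e+01,  6.99410588e-02,
        2.57200026e-02, -9.87808039e-05]), 'eef_pos': array([ 213.484883  , -506.53639046,  218.12970045]), 'orientation': array([ 9.80187868e-01,  1.98069320e-01, -6.65698474e-05, -5.32236782e-04]), 'ft_force': array([ 0.12647349, -0.36594871, -0.67594977]), 'wrist_torque': array([-0.0300236 , -0.03472599, -0.01199508]), 'grasp_force': 0.0, 'width': 1.00200881793294}
-18.8
top {'fx': 509.7397588299571, 'fy': 509.7397588299571, 'cx': 312.5282229088923, 'cy': 193.29148325417307, 'xyz': array([ 340.19630074,   -4.94945036, 1649.59191032]), 'orientation': array([ 0.70945722, -0.70240894,  0.04316441, -0.03780151])}
scene {'fx': 399.30787369634464, 'fy': 399.30787369634464, 'cx': 319.8442768496295, 'cy': 197.86880756937668, 'xyz': array([1184.27102412,  -56.50021512,  788.95696411]), 'orientation': array([ 0.68886887,  0.62524358, -0.25221967, -0.26629943])}
```

View pics/top0.png

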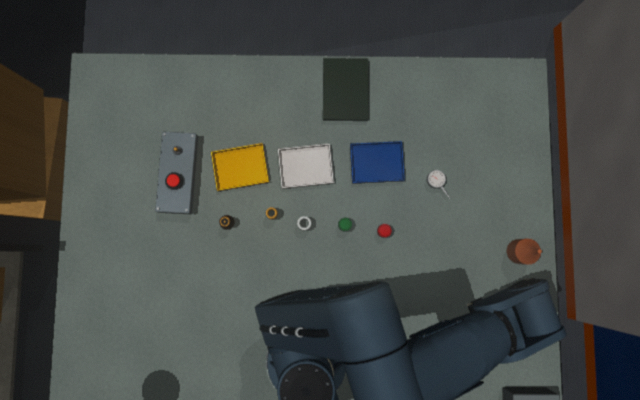

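View pics/scene0.png

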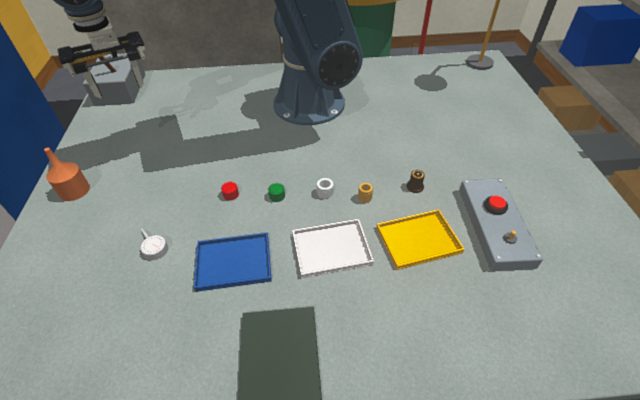

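The top view shows, left to right, the lamp holder (226,222), brass (272,213), alu (304,223), green (345,225) and red (385,231). The trays are yellow (241,167), white (306,166) and blue (377,162), the button is at (174,181) and the dial at (437,180). The scene view agrees, mirrored. Next I'll measure positions from both views.

```bash
cat > h.py <<'E'
import cv2,numpy as np
from scipy.spatial.transform import Rotation as R
def ray(c,u,v):
    x,y=(u-c["cx"])/c["fx"],(v-c["cy"])/c["fy"]
    return R.from_quat(c["orientation"]).apply([x,y,1.])
def plane(c,u,v,z):
    d=ray(c,u,v); o=np.asarray(c["xyz"]); return o+d*(z-o[2])/d[2]
def tri(cs,uvs):
    A=np.zeros((3,3));b=np.zeros(3)
    for c,(u,v) in zip(cs,uvs):
        d=ray(c,u,v);d/=np.linalg.norm(d);P=np.eye(3)-np.outer(d,d);A+=P;b+=P@np.asarray(c["xyz"])
    return np.linalg.solve(A,b)
def blob(c,box,cond):
    """largest contour in box (u0,v0,u1,v1) satisfying cond(h,s,v,bg-diff)"""
    u0,v0,u1,v1=box;f=c["frame"][v0:v1,u0:u1]
    f=cv2.resize(f,None,fx=4,fy=4,interpolation=cv2.INTER_CUBIC)
    m=cond(cv2.cvtColor(f,cv2.COLOR_BGR2HSV).astype(int)).astype(np.uint8)
    k=max(cv2.findContours(m,cv2.RETR_EXTERNAL,cv2.CHAIN_APPROX_NONE)[0],key=cv2.contourArea)
    return ((k[:,0,:]+.5)/4-.5+[u0,v0]).astype(np.float32)
H=lambda a,b,s,v=40:(lambda h:(h[...,0]>=a)&(h[...,0]<=b)&(h[...,1]>s)&(h[...,2]>v))
RED=lambda h:((h[...,0]<8)|(h[...,0]>172))&(h[...,1]>130)&(h[...,2]>60)
WHITE=lambda h:(h[...,2]>150)&(h[...,1]<40)
DARK=lambda h:(h[...,2]<75)|((h[...,0]<25)&(h[...,1]>90))
E
python3 - <<'E'
import pickle;from h import *
T=pickle.load(open("top.pkl","rb"));S=pickle.load(open("scene.pkl","rb"))
def b(p,r):return (p[0]-r,p[1]-r,p[0]+r,p[1]+r)
ob={"green":((345,225),(277,191),H(45,85,90,20),36),"red":((385,231),(230,190),RED,36),
"alu":((304,223),(324,187),WHITE,38),"brass":((272,213),(366,192),H(10,30,110,60),44),"lamp":((226,222),(416,181),DARK,48)}
for n,(pt,ps,cd,h) in ob.items():
    r=[]
    for c,p,k in((T,pt,13),(S,ps,17)):
        q=blob(c,b(p,k),cd);x,y,w,hh=cv2.boundingRect(q);e=cv2.minEnclosingCircle(q)
        r.append((e[0],np.round([q[:,0].min(),q[:,0].max(),q[:,1].min(),q[:,1].max()],1)))
    uv=[( (a[0]+a[1])/2,(a[2]+a[3])/2) for _,a in r]
    print(n,[a for _,a in r],"topz",plane(T,*uv[0],h*.7)[:2].round(1),"sc",plane(S,*uv[1],h/2)[:2].round(1),tri([T,S],uv).round(1))
tr={"yellow":((241,167),(419,239),H(18,35,140,80)),"white":((306,166),(332,248),WHITE),"blue":((377,162),(233,261),H(100,130,120,40))}
for n,(pt,ps,cd) in tr.items():
    for c,p,k in((T,pt,34),(S,ps,46)):
        q=blob(c,b(p,k),cd);e=cv2.minAreaRect(q)
        if c is T:
            w=np.array([plane(c,*x,14)[:2] for x in q],np.float32);print(n,cv2.minAreaRect(w))
        else:
            w=np.array([plane(c,*x,12)[:2] for x in q],np.float32);print("  sc",cv2.minAreaRect(w))
for n,p,cd,z in(("button",(174,181),RED,55),("dial",(437,179),WHITE,22)):
    q=blob(T,b(p,12),cd);print(n,[plane(T,*cv2.minEnclosingCircle(q)[0],z).round(1)])
f=[cv2.resize(T["frame"][130:250,140:460],None,fx=2.5,fy=2.5),cv2.resize(S["frame"][150:300,130:550],(800,286))]
cv2.imwrite("pics/crop.png",np.vstack(f))
E
```

```text
green [array([338.6, 351.1, 217.9, 230.1], dtype=float32), array([268.1, 284.1, 182.9, 200.9], dtype=float32)] topz [ 429.7 -120.4] sc [ 432.4 -117. ] [ 430.2 -119.1   15.9]
red [array([377.4, 391.1, 223.9, 236.6], dtype=float32), array([220.9, 237.9, 181.4, 199.4], dtype=float32)] topz [ 411.1 -245.9] sc [ 413.5 -242.7] [ 411.3 -245.3   15.9]
alu [array([297.1, 310.1, 216.4, 229.1], dtype=float32), array([306.6, 340.4, 169.6, 203.4], dtype=float32)] topz [432.3  11.1] sc [426.5  11.4] [432.4  11.   25. ]
brass [array([265.4, 277.1, 207.1, 218.4], dtype=float32), array([358.1, 371.9, 182.4, 202.4], dtype=float32)] topz [462.9 114.3] sc [463.  118.6] [463.7 116.7  22.9]
lamp [array([219.1, 238.4, 214.6, 229.4], dtype=float32), array([406.1, 423.4, 169.9, 192.1], dtype=float32)] topz [431.9 248.1] sc [436.6 259.4] [433.9 255.1  21.6]
yellow ((613.7857666015625, 221.3438262939453), (132.3181915283203, 172.188232421875), 10.420989036560059)
  sc ((616.1090698242188, 225.10507202148438), (139.52191162109375, 177.20570373535156), 10.516678810119629)
white ((617.2102661132812, 3.6514892578125), (120.81236267089844, 159.3057861328125), 6.43916130065918)
  sc ((612.4242553710938, 13.194557189941406), (241.88270568847656, 271.10430908203125), 84.02305603027344)
blue ((634.1183471679688, -225.49029541015625), (129.8522491455078, 171.5785675048828), 3.3919730186462402)
  sc ((636.9241333007812, -222.75741577148438), (139.11672973632812, 171.45350646972656), 3.3050923347473145)
button [array([561.5, 424.9,  55. ])]
dial [array([ 580.4, -415.9,   22. ])]
```

View pics/crop.png

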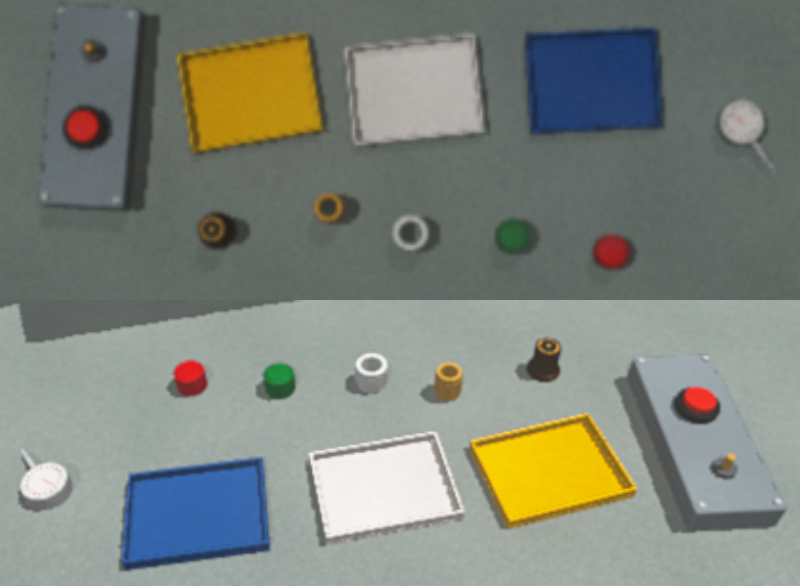

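The crop confirms the tray yaws: yellow about +0.18, white +0.11 and blue +0.06 rad. The objects are well separated, all in a row at x≈410–465. I'll close the fingers along world x at a yaw of about 0.1 and start with the green glass.

move_arm:
  rot:
    - [0,0,0.08]
    - [0,0,0.2]
    - [0,0,0.34]
    - [0,0,0.48]
    - [0,0,0.62]
    - [0,0,0.76]
    - [0,0,0.9]
    - [0,0,1.04]
    - [0,0,1.18]
    - [0,0,1.27]
  travel:
    - [1.3,2.3,-0.7]
    - [3.5,6.2,-1.9]
    - [5.9,10.5,-3.2]
    - [8.2,14.7,-4.5]
    - [10.6,19,-5.8]
    - [13,23.3,-7.1]
    - [15.4,27.5,-8.4]
    - [17.8,31.8,-9.7]
    - [20.2,36.1,-11]
    - [21.7,38.8,-11.8]
  claw: [1,1,1,1,1,1,1,1,1,1]
  squeeze: 25

```text
t: 1.1
eef_pos: [431.1, -116.3, 99.8]
orientation: [0.669, 0.743, -0.0, -0.0]
ft_force: [0.1, -0.5, 0.2]
width: 0.997
grasp_force: 0.0
```

```bash
python3 - <<'E'
from bench import manip;import cv2
c=manip.read_camera("wrist");cv2.imwrite("pics/w1.png",c["frame"]);s=manip.observe();print(s["t"],s["eef_pos"],s["orientation"],s["joint_positions"])
E
```

```text
1.15 [ 432.04664777 -113.65362859   98.91552102] [ 6.67220175e-01  7.44859904e-01  9.90918140e-05 -9.75704901e-04] [-3.62060451e-01  3.48295402e-01  2.01475782e+00  1.26179364e-03
  7.80288930e-01 -4.72812439e-01]
```

View pics/w1.png

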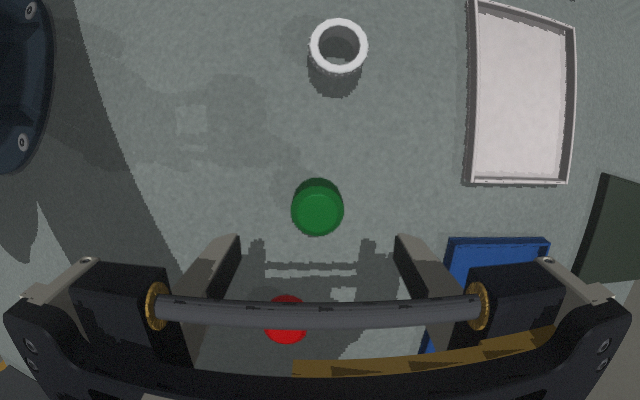

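The wrist view shows the green puck at (317,207), centred between the fingers in the closing direction, and alu at (338,45). Next I descend and grip.

move_arm:
  rot:
    - [0,0,0]
    - [0,0,0]
    - [0,0,0]
    - [0,0,0]
    - [0,0,0]
    - [0,0,0]
    - [0,0,0]
    - [0,0,0]
    - [0,0,0]
    - [0,0,0]
  travel:
    - [0,0,0]
    - [0,0,-1.5]
    - [0,0,-4]
    - [0,0,-6.5]
    - [0,0,-8.5]
    - [0,0,-9.4]
    - [0,0,-9.4]
    - [0,0,-9.4]
    - [0,0,-9.4]
    - [0,0,-9.4]
  claw: [1,1,1,1,1,1,1,0,0,0]

```text
t: 2.15
eef_pos: [431.0, -119.0, 7.4]
orientation: [0.672, 0.741, 0.0, 0.001]
ft_force: [0.3, 0.4, 1.2]
width: 0.79
grasp_force: 0.0
```

move_arm:
  rot:
    - [0,0,0]
    - [0,0,0]
    - [0,0,0]
    - [0,0,0]
    - [0,0,0]
    - [0,0,0]
    - [0,0,0]
    - [0,0,0]
    - [0,0,0]
    - [0,0,0]
  travel:
    - [0,0,0]
    - [0,0,0]
    - [0,0,0]
    - [0,0,0]
    - [0,0,0.5]
    - [0,0,2]
    - [0,0,4]
    - [0,0,6]
    - [0,0,7.5]
    - [0,0,8]
  claw: [0,0,0,0,0,0,0,0,0,0]

```text
t: 3.15
eef_pos: [431.1, -119.0, 88.0]
orientation: [0.672, 0.741, 0.0, 0.001]
ft_force: [0.5, -0.1, -2.3]
width: 0.461
grasp_force: 25.0
```

move_arm:
  rot:
    - [0,0,0]
    - [0,0,0]
    - [0,0,0]
    - [0,0,0]
    - [0,0,0]
    - [0,0,0]
    - [0,0,0]
    - [0,0,0]
    - [0,0,0]
    - [0,0,0]
  travel:
    - [1,0.9,0]
    - [3.5,3.1,0]
    - [6.5,5.7,0]
    - [9.5,8.4,0]
    - [12.5,11,0]
    - [15,13.3,0]
    - [17,15,0]
    - [18,15.9,0]
    - [18.3,16.2,0]
    - [18.3,16.2,0]
  claw: [0,0,0,0,0,0,0,0,0,0]

```text
t: 4.15
eef_pos: [613.2, 43.9, 85.5]
orientation: [0.671, 0.741, -0.001, -0.001]
ft_force: [0.1, -0.5, -1.9]
width: 0.461
grasp_force: 25.0
```

move_arm:
  rot:
    - [0,0,0]
    - [0,0,0]
    - [0,0,0]
    - [0,0,0]
    - [0,0,0]
    - [0,0,0]
    - [0,0,0]
    - [0,0,0]
    - [0,0,0]
    - [0,0,0]
  travel:
    - [0,0,-0.5]
    - [0,0,-2]
    - [0,0,-4]
    - [0,0,-5.5]
    - [0,0,-6.5]
    - [0,0,-7]
    - [0,0,-7.2]
    - [0,0,-7.4]
    - [0,0,-7.4]
    - [0,0,-7.4]
  claw: [0,0,0,0,0,0,0,0,0,0]

```text
t: 5.15
eef_pos: [613.9, 43.2, 13.1]
orientation: [0.672, 0.741, 0.0, 0.0]
ft_force: [-0.4, -0.4, -1.9]
width: 0.461
grasp_force: 25.0
```

```bash
python3 - <<'E'
from bench import manip;import cv2
c=manip.read_camera("wrist");cv2.imwrite("pics/w2.png",c["frame"])
s=manip.observe();print(s["t"],s["eef_pos"],s["ft_force"])
E
```

```text
5.2 [613.84096991  43.19417689  13.07568818] [ 0.19901523 -0.11914362 -2.46964685]
```

View pics/w2.png

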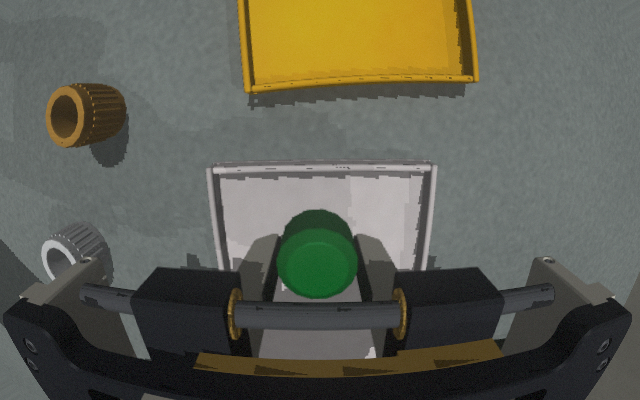

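Green is held at (317,265), inside the white tray's walls with clearance all round. Next: lower it the last 1.6 mm, release and lift.

move_arm:
  rot:
    - [0,0,0]
    - [0,0,0]
    - [0,0,0]
    - [0,0,0]
    - [0,0,0]
    - [0,0,0]
    - [0,0,0]
    - [0,0,0]
    - [0,0,0]
    - [0,0,0]
  travel:
    - [0,0,-0.08]
    - [0,0,-0.16]
    - [0,0,-0.16]
    - [0,0,-0.16]
    - [0,0,-0.16]
    - [0,0,-0.16]
    - [0,0,-0.16]
    - [0,0,0.5]
    - [0,0,2.5]
    - [0,0,5]
  claw: [0,0,0,0.65,0.65,0.65,0.65,0.65,0.65,0.65]

```text
t: 6.2
eef_pos: [613.1, 43.2, 62.9]
orientation: [0.672, 0.741, -0.001, -0.001]
ft_force: [0.2, -0.4, 0.8]
width: 0.652
grasp_force: 0.0
```

move_arm:
  rot:
    - [0,0,0]
    - [0,0,0]
    - [0,0,0]
    - [0,0,0]
    - [0,0,0]
    - [0,0,0]
    - [0,0,0]
    - [0,0,0]
    - [0,0,0]
    - [0,0,0]
  travel:
    - [-0.8,-1.1,1.5]
    - [-3,-4.3,3]
    - [-5.6,-8,3]
    - [-8.3,-11.8,3]
    - [-11,-15.7,3]
    - [-13.7,-19.5,3]
    - [-16.4,-23.4,3]
    - [-18.8,-26.8,3]
    - [-20,-28.5,3]
    - [-20.2,-28.8,3]
  claw: [0.65,0.65,1,1,1,1,1,1,1,1]

```text
t: 7.2
eef_pos: [410.6, -246.4, 93.2]
orientation: [0.673, 0.74, -0.0, 0.0]
ft_force: [-0.1, -0.3, 0.6]
width: 1.003
grasp_force: 0.0
```

move_arm:
  rot:
    - [0,0,0]
    - [0,0,0]
    - [0,0,0]
    - [0,0,0]
    - [0,0,0]
    - [0,0,0]
    - [0,0,0]
    - [0,0,0]
    - [0,0,0]
    - [0,0,0]
  travel:
    - [0,0,0]
    - [0,0,-1.5]
    - [0,0,-4]
    - [0,0,-6.5]
    - [0,0,-8]
    - [0,0,-8.6]
    - [0,0,-8.6]
    - [0,0,-8.6]
    - [0,0,-8.6]
    - [0,0,-8.6]
  claw: [1,1,1,1,1,1,1,0,0,0]

```text
t: 8.2
eef_pos: [412.0, -245.0, 7.3]
orientation: [0.672, 0.741, 0.0, 0.001]
ft_force: [-0.8, -0.2, -0.7]
width: 0.794
grasp_force: 0.0
```

move_arm:
  rot:
    - [0,0,0]
    - [0,0,0]
    - [0,0,0]
    - [0,0,0]
    - [0,0,0]
    - [0,0,0]
    - [0,0,0]
    - [0,0,0]
    - [0,0,0]
    - [0,0,0]
  travel:
    - [0,0,0]
    - [0,0,0]
    - [0,0,0]
    - [0,0,0]
    - [0,0,0.5]
    - [0,0,2]
    - [0,0,4]
    - [0,0,6]
    - [0,0,7.5]
    - [0,0,8]
  claw: [0,0,0,0,0,0,0,0,0,0]

```text
t: 9.2
eef_pos: [412.0, -245.1, 88.1]
orientation: [0.672, 0.741, 0.0, 0.001]
ft_force: [-1.0, -0.5, -1.9]
width: 0.465
grasp_force: 25.0
```

move_arm:
  rot:
    - [0,0,0]
    - [0,0,0]
    - [0,0,0]
    - [0,0,0]
    - [0,0,0]
    - [0,0,0]
    - [0,0,0]
    - [0,0,0]
    - [0,0,0]
    - [0,0,0]
  travel:
    - [1,1,0]
    - [3.2,3.2,0]
    - [6.2,6.2,0]
    - [9.2,9.2,0]
    - [12.2,12.2,0]
    - [15.2,15.2,0]
    - [18,18,0]
    - [20,20,0]
    - [21,21.1,0]
    - [21,21.1,0]
  claw: [0,0,0,0,0,0,0,0,0,0]

```text
t: 10.2
eef_pos: [621.8, -32.2, 85.6]
orientation: [0.671, 0.742, -0.0, -0.0]
ft_force: [-0.6, -1.5, -1.0]
width: 0.465
grasp_force: 25.0
```

move_arm:
  rot:
    - [0,0,0]
    - [0,0,0]
    - [0,0,0]
    - [0,0,0]
    - [0,0,0]
    - [0,0,0]
    - [0,0,0]
    - [0,0,0]
    - [0,0,0]
    - [0,0,0]
  travel:
    - [0,0,-0.5]
    - [0,0,-2]
    - [0,0,-4]
    - [0,0,-5.5]
    - [0,0,-6.5]
    - [0,0,-7]
    - [0,0,-7.2]
    - [0,0,-7.4]
    - [0,0,-7.5]
    - [0,0,-7.56]
  claw: [0,0,0,0,0,0,0,0,0,0]

```text
t: 11.2
eef_pos: [621.8, -33.8, 11.4]
orientation: [0.672, 0.741, 0.0, 0.0]
ft_force: [-0.1, 0.4, -1.4]
width: 0.467
grasp_force: 25.0
```

move_arm:
  rot:
    - [0,0,0]
    - [0,0,0]
    - [0,0,0]
    - [0,0,0]
    - [0,0,0]
    - [0,0,0]
    - [0,0,0]
    - [0,0,0]
    - [0,0,0]
    - [0,0,0]
  travel:
    - [0,0,0]
    - [0,0,0]
    - [0,0,0]
    - [0,0,0]
    - [0,0,0]
    - [0,0,0.5]
    - [0,0,2]
    - [0,0,4]
    - [0,0,6.5]
    - [0,0,8]
  claw: [0,0.65,0.65,0.65,0.65,0.65,0.65,0.65,0.65,0.65]

```text
t: 12.2
eef_pos: [622.5, -33.9, 94.0]
orientation: [0.672, 0.741, 0.001, 0.001]
ft_force: [0.2, 0.3, -0.2]
width: 0.652
grasp_force: 0.0
```

```bash
python3 - <<'E'
from bench import manip;import cv2,numpy as np,pickle
from h import *
T=manip.read_camera("top");S=manip.read_camera("scene");pickle.dump(T,open("top.pkl","wb"))
cv2.imwrite("pics/c2.png",np.vstack([cv2.resize(T["frame"][130:250,140:460],None,fx=2.5,fy=2.5),cv2.resize(S["frame"][150:300,130:550],(800,286))]))
print(manip.observe()["eef_pos"])
for p in((225.2,222),(225.5,221.5)):print(plane(T,*p,48))
E
```

```text
[622.91283591 -33.96400866  93.85592556]
[431.00939417 256.9364562   48.        ]
[432.58780929 256.04187261  48.        ]
```

View pics/c2.png

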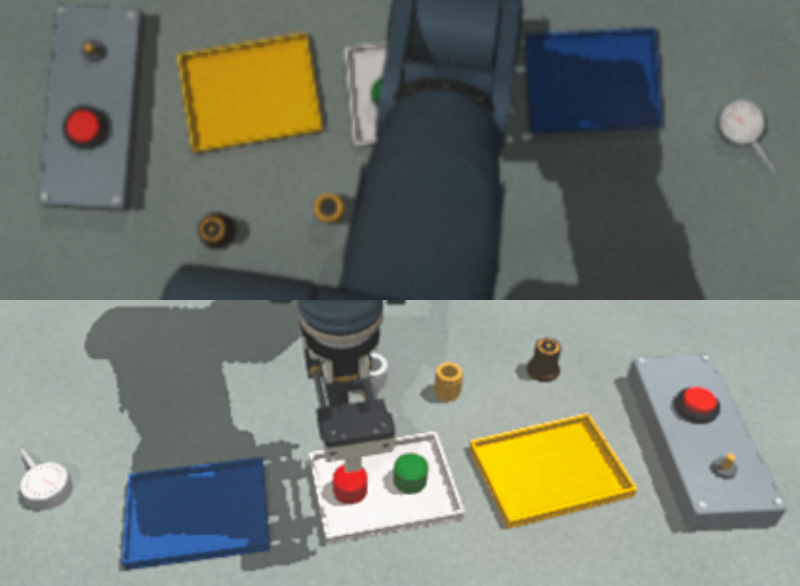

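Both glasses stand in the white tray, at (350,482) and (411,472) in the scene crop. Alu is next.

move_arm:
  rot:
    - [0,0,0]
    - [0,0,0]
    - [0,0,0]
    - [0,0,0]
    - [0,0,0]
    - [0,0,0]
    - [0,0,0]
    - [0,0,0]
    - [0,0,0]
    - [0,0,0]
  travel:
    - [-1,0.2,0]
    - [-3.5,0.8,0]
    - [-6.5,1.5,0]
    - [-9.5,2.2,0]
    - [-12.5,2.9,0]
    - [-15.5,3.6,0]
    - [-17.8,4.2,0]
    - [-18.7,4.4,0]
    - [-19,4.5,0]
    - [-19,4.5,0]
  claw: [0.65,0.65,1,1,1,1,1,1,1,1]

```text
t: 13.3
eef_pos: [431.9, 11.1, 90.9]
orientation: [0.672, 0.741, 0.0, 0.0]
ft_force: [0.6, 0.2, -0.1]
width: 1.0
grasp_force: 0.0
```

move_arm:
  rot:
    - [0,0,0]
    - [0,0,0]
    - [0,0,0]
    - [0,0,0]
    - [0,0,0]
    - [0,0,0]
    - [0,0,0]
    - [0,0,0]
    - [0,0,0]
    - [0,0,0]
  travel:
    - [0,0,0]
    - [0,0,-1.5]
    - [0,0,-4]
    - [0,0,-6.3]
    - [0,0,-7.8]
    - [0,0,-8.3]
    - [0,0,-8.3]
    - [0,0,-8.3]
    - [0,0,-8.3]
    - [0,0,-8.3]
  claw: [1,1,1,1,1,1,1,0,0,0]

```text
t: 14.3
eef_pos: [432.0, 11.2, 8.6]
orientation: [0.672, 0.741, 0.0, 0.0]
ft_force: [0.2, 0.4, -0.1]
width: 0.794
grasp_force: 0.0
```

move_arm:
  rot:
    - [0,0,0]
    - [0,0,0]
    - [0,0,0]
    - [0,0,0]
    - [0,0,0]
    - [0,0,0]
    - [0,0,0]
    - [0,0,0]
    - [0,0,0]
    - [0,0,0]
  travel:
    - [0,0,0]
    - [0,0,0]
    - [0,0,0]
    - [0,0,0]
    - [0,0,0.5]
    - [0,0,2]
    - [0,0,4]
    - [0,0,6]
    - [0,0,7.5]
    - [0,0,8]
  claw: [0,0,0,0,0,0,0,0,0,0]

```text
t: 15.3
eef_pos: [432.1, 11.1, 89.4]
orientation: [0.672, 0.741, 0.001, 0.001]
ft_force: [-0.5, 0.3, -2.0]
width: 0.468
grasp_force: 25.0
```

move_arm:
  rot:
    - [0,0,0]
    - [0,0,0]
    - [0,0,0]
    - [0,0,0]
    - [0,0,0]
    - [0,0,0]
    - [0,0,0]
    - [0,0,0]
    - [0,0,0]
    - [0,0,0]
  travel:
    - [1,-1.3,0]
    - [3.4,-4.5,0]
    - [6.2,-8.2,0]
    - [9,-11.9,0]
    - [11.8,-15.6,0]
    - [14.6,-19.3,0]
    - [17.3,-22.9,0]
    - [19.5,-25.8,0]
    - [20.5,-27.1,0]
    - [20.6,-27.3,0]
  claw: [0,0,0,0,0,0,0,0,0,0]

```text
t: 16.3
eef_pos: [637.7, -264.1, 86.1]
orientation: [0.672, 0.74, -0.0, -0.0]
ft_force: [-0.6, 0.1, -1.3]
width: 0.467
grasp_force: 25.0
```

move_arm:
  rot:
    - [0,0,0]
    - [0,0,0]
    - [0,0,0]
    - [0,0,0]
    - [0,0,0]
    - [0,0,0]
    - [0,0,0]
    - [0,0,0]
    - [0,0,0]
    - [0,0,0]
  travel:
    - [0,0,-0.5]
    - [0,0,-2]
    - [0,0,-4]
    - [0,0,-5.5]
    - [0,0,-6.5]
    - [0,0,-7]
    - [0,0,-7.2]
    - [0,0,-7.4]
    - [0,0,-7.5]
    - [0,0,-7.55]
  claw: [0,0,0,0,0,0,0,0,0,0]

```text
t: 17.3
eef_pos: [637.8, -261.9, 12.9]
orientation: [0.672, 0.741, 0.0, 0.0]
ft_force: [0.2, 0.1, -1.2]
width: 0.466
grasp_force: 25.0
```

move_arm:
  rot:
    - [0,0,0]
    - [0,0,0]
    - [0,0,0]
    - [0,0,0]
    - [0,0,0]
    - [0,0,0]
    - [0,0,0]
    - [0,0,0]
    - [0,0,0]
    - [0,0,0]
  travel:
    - [0,0,0]
    - [0,0,0]
    - [0,0,0]
    - [0,0,0]
    - [0,0,0]
    - [0,0,0.5]
    - [0,0,2]
    - [0,0,4]
    - [0,0,6.5]
    - [0,0,8]
  claw: [0,0.65,0.65,0.65,0.65,0.65,0.65,0.65,0.65,0.65]

```text
t: 18.3
eef_pos: [638.4, -262.2, 95.8]
orientation: [0.672, 0.741, 0.0, 0.002]
ft_force: [0.3, 0.0, 0.4]
width: 0.648
grasp_force: 0.0
```

move_arm:
  rot:
    - [0,0,0]
    - [0,0,0]
    - [0,0,0]
    - [0,0,0]
    - [0,0,0]
    - [0,0,0]
    - [0,0,0]
    - [0,0,0]
    - [0,0,0]
    - [0,0,0]
  travel:
    - [-0.8,1.7,0]
    - [-2.6,5.6,0]
    - [-4.6,10,0]
    - [-6.6,14.4,0]
    - [-8.7,18.8,0]
    - [-10.7,23.2,0]
    - [-12.7,27.6,0]
    - [-14.8,32,0]
    - [-16.6,36,0]
    - [-17.4,37.8,0]
  claw: [0.65,0.65,1,1,1,1,1,1,1,1]

```text
t: 19.3
eef_pos: [462.1, 118.7, 93.2]
orientation: [0.671, 0.742, 0.0, -0.0]
ft_force: [-0.4, 0.2, 0.1]
width: 1.0
grasp_force: 0.0
```

move_arm:
  rot:
    - [0,0,0]
    - [0,0,0]
    - [0,0,0]
    - [0,0,0]
    - [0,0,0]
    - [0,0,0]
    - [0,0,0]
    - [0,0,0]
    - [0,0,0]
    - [0,0,0]
  travel:
    - [0,0,0]
    - [0,0,0]
    - [0,0,-2]
    - [0,0,-4.5]
    - [0,0,-6.8]
    - [0,0,-8.1]
    - [0,0,-8.25]
    - [0,0,-8.25]
    - [0,0,-8.25]
    - [0,0,-8.25]
  claw: [1,1,1,1,1,1,1,1,0,0]

```text
t: 20.3
eef_pos: [464.2, 116.2, 10.9]
orientation: [0.672, 0.741, 0.001, 0.0]
ft_force: [0.0, 0.9, -0.4]
width: 0.874
grasp_force: 0.0
```

move_arm:
  rot:
    - [0,0,0]
    - [0,0,0]
    - [0,0,0]
    - [0,0,0]
    - [0,0,0]
    - [0,0,0]
    - [0,0,0]
    - [0,0,0]
    - [0,0,0]
    - [0,0,0]
  travel:
    - [0,0,0]
    - [0,0,0]
    - [0,0,0]
    - [0,0,0]
    - [0,0,0]
    - [0,0,1]
    - [0,0,3]
    - [0,0,5.5]
    - [0,0,7.5]
    - [0,0,8]
  claw: [0,0,0,0,0,0,0,0,0,0]
  squeeze: 30

```text
t: 21.3
eef_pos: [464.5, 116.3, 92.2]
orientation: [0.672, 0.741, 0.001, 0.001]
ft_force: [0.7, -0.7, -1.8]
width: 0.391
grasp_force: 30.0
```

move_arm:
  rot:
    - [0,0,0]
    - [0,0,0]
    - [0,0,0]
    - [0,0,0]
    - [0,0,0]
    - [0,0,0]
    - [0,0,0]
    - [0,0,0]
    - [0,0,0]
    - [0,0,0]
  travel:
    - [0.8,-1.4,0]
    - [2.8,-5,0]
    - [5.1,-9.1,0]
    - [7.4,-13.2,0]
    - [9.7,-17.3,0]
    - [12,-21.4,0]
    - [14.2,-25.3,0]
    - [16,-28.5,0]
    - [16.8,-30,0]
    - [16.9,-30.2,0]
  claw: [0,0,0,0,0,0,0,0,0,0]

```text
t: 22.3
eef_pos: [632.6, -187.5, 88.9]
orientation: [0.672, 0.74, -0.0, -0.0]
ft_force: [0.2, 1.4, -2.6]
width: 0.393
grasp_force: 30.0
```

move_arm:
  rot:
    - [0,0,0]
    - [0,0,0]
    - [0,0,0]
    - [0,0,0]
    - [0,0,0]
    - [0,0,0]
    - [0,0,0]
    - [0,0,0]
    - [0,0,0]
    - [0,0,0]
  travel:
    - [0,0,-0.5]
    - [0,0,-2]
    - [0,0,-4]
    - [0,0,-5.5]
    - [0,0,-6.5]
    - [0,0,-7]
    - [0,0,-7.2]
    - [0,0,-7.4]
    - [0,0,-7.5]
    - [0,0,-7.55]
  claw: [0,0,0,0,0,0,0,0,0,0]

```text
t: 23.3
eef_pos: [632.6, -185.7, 17.4]
orientation: [0.672, 0.741, -0.0, -0.0]
ft_force: [-12.6, 4.8, 26.0]
width: 0.393
grasp_force: 30.0
```

move_arm:
  rot:
    - [0,0,0]
    - [0,0,0]
    - [0,0,0]
    - [0,0,0]
    - [0,0,0]
    - [0,0,0]
    - [0,0,0]
    - [0,0,0]
    - [0,0,0]
    - [0,0,0]
  travel:
    - [0,0,0]
    - [0,0,0]
    - [0,0,0]
    - [0,0,0]
    - [0,0,0]
    - [0,0,0.5]
    - [0,0,2]
    - [0,0,4]
    - [0,0,6.5]
    - [0,0,8]
  claw: [0,0.6,0.6,0.6,0.6,0.6,0.6,0.6,0.6,0.6]

```text
t: 24.3
eef_pos: [633.5, -186.1, 97.6]
orientation: [0.672, 0.741, 0.001, 0.001]
ft_force: [0.2, -0.0, 0.9]
width: 0.603
grasp_force: 0.0
```

The wrist read 26 N and stopped 3 mm high, so I'm looking before going on.

```bash
python3 - <<'E'
from bench import manip;import cv2,numpy as np
S=manip.read_camera("scene");c=manip.read_camera("wrist")["frame"]
cv2.imwrite("pics/c3.png",np.vstack([cv2.resize(S["frame"][210:310,170:400],(640,278),interpolation=cv2.INTER_CUBIC),c[80:400]]))
E
```

```text
(no output)
```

View pics/c3.png

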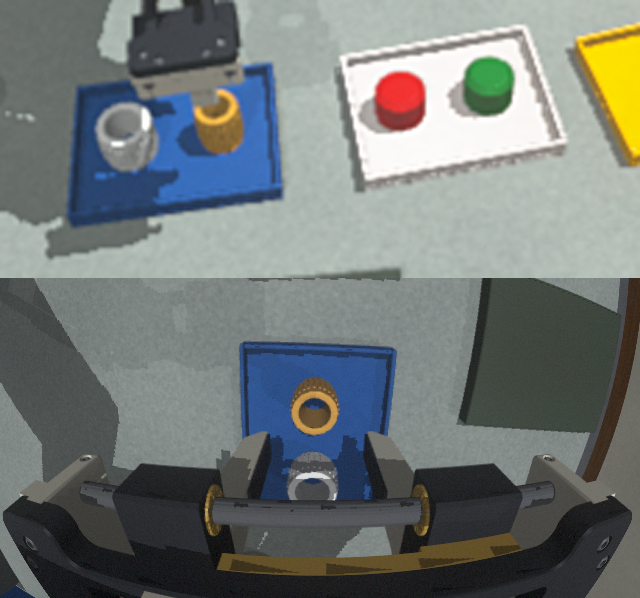

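Both spacers are upright in the blue tray, alu at (127,135) and brass at (218,120), and the glasses are fine. The brass probably slipped a little in the grip. The lamp holder is last.

move_arm:
  rot:
    - [0,0,0]
    - [0,0,0]
    - [0,0,0]
    - [0,0,0]
    - [0,0,0]
    - [0,0,0]
    - [0,0,0]
    - [0,0,0]
    - [0,0,0]
    - [0,0,0]
  travel:
    - [-0.8,1.8,0]
    - [-2.4,5.4,0]
    - [-4.2,9.4,0]
    - [-6,13.4,0]
    - [-7.8,17.4,0]
    - [-9.6,21.4,0]
    - [-11.4,25.4,0]
    - [-13.2,29.4,0]
    - [-15,33.4,0]
    - [-16.8,37.4,0]
  claw: [0.6,0.6,1,1,1,1,1,1,1,1]

```text
t: 25.4
eef_pos: [463.2, 189.5, 93.9]
orientation: [0.672, 0.741, -0.0, -0.0]
ft_force: [0.3, 0.2, -0.9]
width: 1.0
grasp_force: 0.0
```

move_arm:
  rot:
    - [0,0,0]
    - [0,0,0]
    - [0,0,0]
    - [0,0,0]
    - [0,0,0]
    - [0,0,0]
    - [0,0,0]
    - [0,0,0]
    - [0,0,0]
    - [0,0,0]
  travel:
    - [-1.5,3.4,0]
    - [-2.6,5.6,0]
    - [-3.2,6.8,0]
    - [-3.2,6.8,0]
    - [-3.2,6.8,0]
    - [-3.2,6.8,-2]
    - [-3.2,6.8,-5]
    - [-3.2,6.8,-7.5]
    - [-3.2,6.8,-8.25]
    - [-3.2,6.8,-8.25]
  claw: [1,1,1,1,1,1,1,1,1,1]

```text
t: 26.4
eef_pos: [432.6, 255.2, 11.4]
orientation: [0.672, 0.74, -0.001, -0.0]
ft_force: [0.8, -0.1, 0.2]
width: 0.996
grasp_force: 0.0
```

move_arm:
  rot:
    - [0,0,0]
    - [0,0,0]
    - [0,0,0]
    - [0,0,0]
    - [0,0,0]
    - [0,0,0]
    - [0,0,0]
    - [0,0,0]
    - [0,0,0]
    - [0,0,0]
  travel:
    - [0,0,0]
    - [0,0,0]
    - [0,0,0]
    - [0,0,0]
    - [0,0,0]
    - [0,0,0]
    - [0,0,0]
    - [0,0,0]
    - [0,0,0]
    - [0,0,0]
  claw: [0,0,0,0,0,0,0,0,0,0]

```text
t: 27.4
eef_pos: [432.7, 256.2, 12.1]
orientation: [0.672, 0.741, 0.0, 0.0]
ft_force: [1.0, 0.2, -0.4]
width: 0.377
grasp_force: 30.0
```

move_arm:
  rot:
    - [0,0,0]
    - [0,0,0]
    - [0,0,0]
    - [0,0,0]
    - [0,0,0]
    - [0,0,0]
    - [0,0,0]
    - [0,0,0]
    - [0,0,0]
    - [0,0,0]
  travel:
    - [0,0,0.2]
    - [0,0,0.8]
    - [0,0,1.8]
    - [0,0,3]
    - [0,0,4.4]
    - [0,0,5.8]
    - [0,0,7]
    - [0,0,7.8]
    - [0,0,8]
    - [0,0,8]
  claw: [0,0,0,0,0,0,0,0,0,0]

```text
t: 28.4
eef_pos: [432.6, 256.2, 92.2]
orientation: [0.672, 0.741, 0.0, 0.0]
ft_force: [0.0, 0.8, -0.6]
width: 0.376
grasp_force: 30.0
```

```bash
python3 - <<'E'
from bench import manip;import cv2,numpy as np
S=manip.read_camera("scene");c=manip.read_camera("wrist")["frame"]
cv2.imwrite("pics/c4.png",np.vstack([cv2.resize(S["frame"][120:280,330:560],(400,278),interpolation=cv2.INTER_CUBIC),c[120:400,120:520]]))
E
```

```text
(no output)
```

View pics/c4.png

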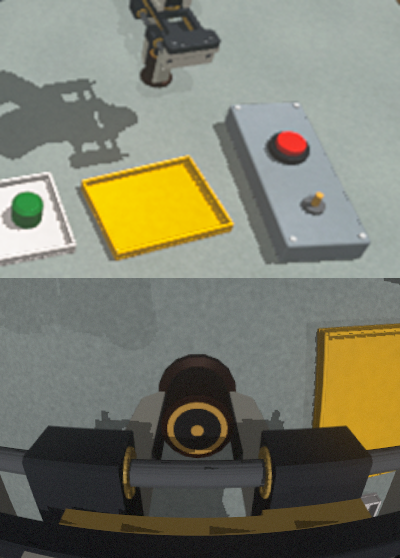

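The lamp holder is held upright, with its ring at (197,430). Next I place it in the yellow tray.

move_arm:
  rot:
    - [0,0,0]
    - [0,0,0]
    - [0,0,0]
    - [0,0,0]
    - [0,0,0]
    - [0,0,0]
    - [0,0,0]
    - [0,0,0]
    - [0,0,0]
    - [0,0,0]
  travel:
    - [0.8,-0.1,0]
    - [2.8,-0.5,0]
    - [5.5,-1,0]
    - [8.3,-1.5,0]
    - [11,-2,0]
    - [13.7,-2.5,0]
    - [16,-2.9,0]
    - [17.6,-3.2,0]
    - [18.2,-3.3,0]
    - [18.2,-3.3,0]
  claw: [0,0,0,0,0,0,0,0,0,0]

```text
t: 29.5
eef_pos: [614.8, 222.8, 91.3]
orientation: [0.672, 0.741, -0.0, -0.0]
ft_force: [-0.7, 0.3, -1.6]
width: 0.377
grasp_force: 30.0
```

move_arm:
  rot:
    - [0,0,0]
    - [0,0,0]
    - [0,0,0]
    - [0,0,0]
    - [0,0,0]
    - [0,0,0]
    - [0,0,0]
    - [0,0,0]
    - [0,0,0]
    - [0,0,0]
  travel:
    - [0,0,-0.5]
    - [0,0,-2]
    - [0,0,-4]
    - [0,0,-5.5]
    - [0,0,-6.5]
    - [0,0,-7]
    - [0,0,-7.2]
    - [0,0,-7.4]
    - [0,0,-7.5]
    - [0,0,-7.55]
  claw: [0,0,0,0,0,0,0,0,0,0]

```text
t: 30.5
eef_pos: [614.8, 223.2, 16.9]
orientation: [0.672, 0.741, 0.0, 0.0]
ft_force: [0.4, -0.6, -1.4]
width: 0.376
grasp_force: 30.0
```

Next I release it, lift well clear and retreat toward the robot so the cameras can see the trays.

move_arm:
  rot:
    - [0,0,0]
    - [0,0,0]
    - [0,0,0]
    - [0,0,0]
    - [0,0,0]
    - [0,0,0]
    - [0,0,0]
    - [0,0,0]
    - [0,0,0]
    - [0,0,0]
  travel:
    - [0,0,-0.04]
    - [0,0,-0.04]
    - [0,0,-0.04]
    - [0,0,-0.04]
    - [0,0,-0.04]
    - [0,0,0.5]
    - [0,0,2]
    - [0,0,4]
    - [0,0,7]
    - [0,0,10]
  claw: [0,0.6,0.6,0.6,0.6,0.6,0.6,0.6,0.6,0.6]

```text
t: 31.5
eef_pos: [614.6, 223.2, 118.7]
orientation: [0.672, 0.741, 0.0, 0.0]
ft_force: [0.1, 0.2, -0.6]
width: 0.6
grasp_force: 0.0
```

move_arm:
  rot:
    - [0,0,0]
    - [0,0,0]
    - [0,0,0]
    - [0,0,0]
    - [0,0,0]
    - [0,0,0]
    - [0,0,0]
    - [0,0,0]
    - [0,0,0]
    - [0,0,0]
  travel:
    - [-1,0,1]
    - [-4,0,3]
    - [-8,0,4]
    - [-12,0,5]
    - [-16,0,6]
    - [-20,0,7]
    - [-23,0,8]
    - [-25,0,8]
    - [-25,0,8]
    - [-25,0,8]
  claw: [0.6,0.6,0.6,0.6,0.6,0.6,0.6,0.6,0.6,0.6]

```text
t: 32.5
eef_pos: [364.7, 223.2, 196.7]
orientation: [0.671, 0.741, 0.0, 0.0]
ft_force: [0.2, -0.6, -0.2]
width: 0.603
grasp_force: 0.0
```

```bash
python3 - <<'E'
from bench import manip;import cv2,numpy as np
from h import *
T=manip.read_camera("top");S=manip.read_camera("scene")
for n,p,cd,z in(("button",(174,181),RED,55),("dial",(437,179),WHITE,22)):
    q=blob(T,(p[0]-12,p[1]-12,p[0]+12,p[1]+12),cd);print(n,plane(T,*cv2.minEnclosingCircle(q)[0],z).round(1))
cv2.imwrite("pics/c5.png",np.vstack([cv2.resize(T["frame"][130:250,140:460],None,fx=2.5,fy=2.5),cv2.resize(S["frame"][150:300,130:550],(800,286))]))
s=manip.observe();print(s["t"],s["eef_pos"],s["width"])
E
```

```text
button [561.6 424.9  55. ]
dial [ 580.7 -416.    22. ]
32.6 [365.28377043 223.17005996 196.42725539] 0.5962512829226475
```

View pics/c5.png

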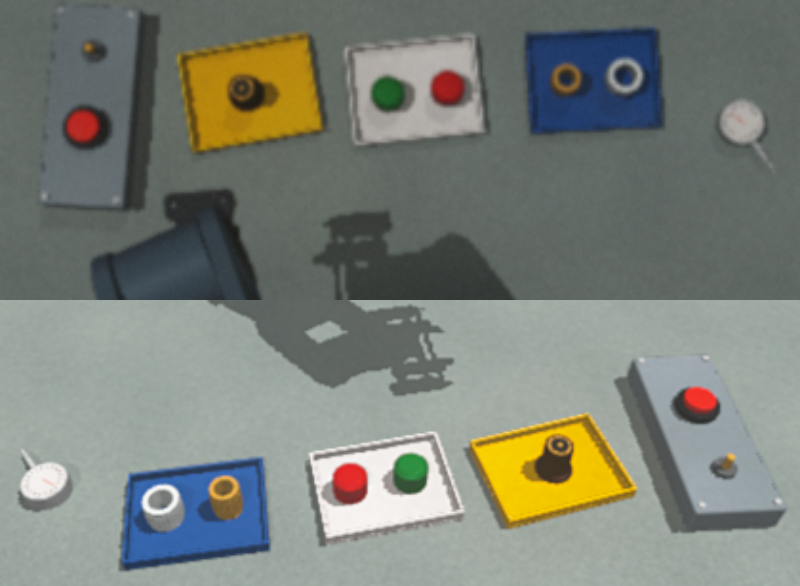

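All five stand upright in their trays: lamp (245,92), green (388,93), red (448,87), brass (567,79) and alu (625,76) in the top crop. The button and dial haven't moved. Handing in.

```bash
python3 -c "
from bench import manip;print(manip.hand_in())"
```

```text
the job is handed in; nothing more can be done
None
```

All five spares stand upright and released in their trays, the button and dial haven't moved, and I handed the job in at about 33 s; the one irregularity was a 26 N contact while setting down the brass spacer, which stayed upright.

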